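# Thread the red test-lead hanger onto the bench rail

## Robot

A 7-joint arm with a two-finger parallel gripper is mounted at the origin on a cart in front of the work surface, level with it; the furniture and walls round the work are solid. World frame = base frame: x ahead of the robot, y to its left, z up, the work surface at z = 0. Lengths are in mm, angles in rad, forces in N, time in s.
With the tool pointing down it reaches from about 425 to 875 mm from the base axis. Payload 8.4 kg.
Tool frame: the origin (TCP) lies on the mounting face of the last link; the fingertips stand 173 mm ahead of it and the grasp point (between the pads) lies 155 mm ahead of it; z points along the fingers, y is the line along which they close (so a half turn about z gives the same grasp; the last joint's range is limited). The gripper opens to 85 mm and grips with 20 to 120 N. Pads are 22 mm wide; open, the fingers measure 114 mm over their backs; the gripper's body (76 mm by 85 mm) begins 54 mm behind the grasp point. The pads swing forward as they close: fully open they stand 13 mm farther back than shut.
Start: joints at [-1.21, 0.333, 0.04, 1.465, -0.013, 1.343, -0.059], TCP at [288.451, 582.469, 404.708] pointing down, gripper open.
Joint ranges: [-2.58, 2.58], [-0.38, 2.09], [-1.3, 1.39], [0.25, 2.4], [-1.5, 4.64], [0.08, 2.09], [-2.65, 2.65]. Speed limits (rad/s): [2.22, 2.22, 2.79, 2.79, 3.14, 3.14, 3.14].

## Interface

Orientations are given as a unit quaternion [w, x, y, z].
In Python, from rig import r, cams, nets gives the robot as it stands.
- The arm moves only by the shell command python3 -m inch 'ROWS' [OPENING]. ROWS is a JSON object whose one key "rows" holds a list of rows, each an object of numbers: "dx", "dy", "dz": the shift along the world's x, y, z in units of 30 mm (1.0 is 30 mm); "roll": the turn about the world's z in degrees. A call has 1 to 5 rows; each row is the pose to reach, as a shift and turn from the pose commanded when the call began; what a row does not reach only later rows make up. A row lasts 1/8 s, in which the tool goes at most 62.5 mm and 10.7 degrees, less where a joint would pass 70% of its speed; a pose out of reach is approached as far as the arm can. A call with a gripper value outside its range is refused whole. OPENING is the opening, from 0 (shut) to 1 (fully open), set as the call begins (- or left out, the last holds). The fingers move at their own pace and stop on an object; the grip force is fixed at half the most. Time passes only in rows, so rows that repeat a pose let the fingers close. It gives the time, the measured TCP pose, the force, the opening and the grip force at its end, in the units of the state.
- r.state(): the state, without advancing time (a new reading comes with each control period).
- cams.get_image(name): name is "scene" or "top" or "wrist"; returns a dict with "image" (384x512x3 uint8, red, green, blue), "z_map" (384x512 float32, mm along the optical axis (not along the pixel's ray), 0 where there is no reading), "fx", "fy", "cx", "cy" (pixels), "eye" and "rotation" of the camera in the world; the wrist camera has in their place "T_tool_cam" (4x4, takes a point from camera to tool coordinates, whose origin is the TCP and whose axes are the flange's). Camera axes: x right, y up, looking along -z (the intrinsics and any distortion apply to the point x, -y, -z); pixel columns grow to the right and rows downward; lengths in mm; the calibration is good to about 2 mm. A picture is of the moment at which its call begins: read the wrist's pose just before it.
- r.finish_job(): hands the job in; it is judged then, once.
Trained networks look in the newest picture that a camera, given by its name, has taken for a name from the list of things; names that differ only in an ending like _2 or _b are one class to them, and where a whole thing is asked for, a point or a joint stands for the part that bears it (a point fixed in the world has none). Each returns a list of dicts, best first, with "conf" (0 to 1); they miss things now and then, are a little off and sometimes report something else, mostly with a low value. They report only what shows in the picture. A call takes as long as a camera call.
- nets.look_for(name, camera): "bbox" ([left, top, width, height] in pixels, round what is visible of it).
- nets.silhouettes(name, camera): "mask" (384x512 bool, what is visible of it) and "bbox" ([left, top, width, height] in pixels, round what is visible of it).
The state is a dict: "time": time; "joint_positions": joint angles; "joint_velocities": joint speeds; "tau": joint torques, N m; "ee_pos": TCP position; "eef_rot": TCP orientation; "contact_force": force on the tool from outside, world axes, zero at the start; "torque": the same for the moment, N m; "gripper_width": opening from 0.0 (shut) to 1.0 (fully open); "finger_force": force on a finger pad.
Only numpy, scipy, OpenCV 4.12 (cv2) and the standard library are available. Lean on these libraries where they do the work, as an engineer would, in place of code of your own. Each camera call takes 0.05 s, during which the arm holds its last target. There are 200 camera calls.

## Task

The red double-hook hanger belongs on the aluminium rail on the desk. Carry it to the rail's open end, feed its flat foot in under the lips, slide it along until it stands centred on the green band, and let it go. Leave the blue hanger standing where it is.

Things in the scene. Friction and masses are not known exactly. Their poses are not given: they have to be found in the camera images.
- red_hanger: Hanger to move, loose, 150 g, 80 mm tall, yaw within 30 deg. Origin: centre of the foot's underside, z up. Steel foot plate 52 (x) by 40 (y) by 8 mm thick; neck 12 by 30 mm up to 26 mm; red grip block 24 (x) by 20 (y) mm from 26 to 80 mm height: grip its y faces at about 62 mm. Red arms 6 mm thick at 34 mm height to +x and -x, 55 mm long, ends turned up to 53 mm. Half turn: the same.
- blue_hanger: Hanger of the same shape and size as the red one, with blue grip block and arms, standing upright nearby; to be left alone. Origin: centre of the underside of its foot, z up.
- rail: Fixed C-rail along its y (leftward, yaw to 15 deg). Origin: desk level, under the middle of the mouth. Floor 44 mm up, 66 mm wide; 14 mm clear under lips 3 mm thick, slot between them 28 mm wide, open upward. Lips from y = 0 (mouth) to 200 mm (black cap). Apron without lips y = -50 to 0, its 14 mm cheeks flaring to 80 mm. Hanger enters y along rail y: foot under lips, neck in slot.
- green_band: Green band painted across the rail's lips and sides, 30 mm wide along the rail, its middle 90 to 150 mm in from the mouth. Origin: its middle, on the rail's centre line, at the height of the channel floor; axes as the rail's.

How it is judged (in metres and radians):
On the way:
1. the red hanger's foot is in the rail's open end, down in the channel within 60 mm of the mouth (y of red_hanger in the frame of rail between 0 and 0.06 m and x of red_hanger in the frame of rail between -0.014 and 0.014 m and z of red_hanger in the frame of rail between 0.038 and 0.055 m), for 0.05 s.
At the end, for the whole second after the job is handed in: The red hanger stands upright (within 10 degrees) and still in the rail, its foot on the channel floor under the lips and its middle within 15 mm of the middle of the green band along the rail (y of red_hanger in the frame of green_band between -0.015 and 0.015 m and x of red_hanger in the frame of rail between -0.014 and 0.014 m and z of red_hanger in the frame of rail between 0.038 and 0.05 m and angle between red_hanger's own z axis and vertical below 0.17 rad and linear speed of red_hanger below 0.02 m/s); the robot touches nothing.
It fails at once if the blue hanger is moved by more than 30 mm or knocked over (distance of blue_hanger from where it was at the start of the episode above 0.03 m or angle between blue_hanger's own z axis and vertical above 0.5 rad).
It also fails if it takes over 40 s, if anything falls off the work surface, if the arm or the gripper's body presses on something with over 40 N, if the wrist force passes 120 N, or if a joint passes its speed limit or range.

## Working session

There is one attempt and no reset: what is moved stays moved. The work goes in short steps, Python scripts to look and compute and a shell command to move; the robot and the scene stay as the last step left them, time stands still between calls to the robot, and variables do not carry over. Pictures are saved under pics/ and viewed, at most 10 in all, crops included, and the job is handed in when it is done.

```bash
mkdir -p pics; cat > h.py <<'E'
import numpy as np, cv2
from rig import r, cams, nets
def cloud(im):
    z=im["z_map"]; v,u=np.mgrid[:z.shape[0],:z.shape[1]]
    p=np.stack([(u-im["cx"])/im["fx"]*z,-(v-im["cy"])/im["fy"]*z,-z],-1)
    if "eye" in im: return p@np.array(im["rotation"]).T+np.array(im["eye"])
    return p
E
python3 - <<'E'
from h import *
s=r.state(); print(s["time"],s["ee_pos"],s["eef_rot"])
ims=[]
for c in("top","scene"):
    im=cams.get_image(c); ims.append(im["image"]); P=cloud(im)
    print(c,[k for k in im],im["eye"],(im["z_map"]>0).mean())
    np.savez(f"{c}.npz",P=P,img=im["image"],z=im["z_map"])
    for n in("red_hanger","blue_hanger","rail","green_band"):
        for d in nets.silhouettes(n,c)[:2]:
            m=d["mask"]&(im["z_map"]>0); q=P[m]
            print(n,round(d["conf"],2),d["bbox"],m.sum(),np.median(q,0).round(),np.percentile(q,[2,98],axis=0).round().tolist())
            np.save(f"{c}_{n}.npy",d["mask"]) if d is not None else 0
    
cv2.imwrite("pics/a.png",cv2.cvtColor(ims[0],cv2.COLOR_RGB2BGR)); cv2.imwrite("pics/b.png",cv2.cvtColor(ims[1],cv2.COLOR_RGB2BGR))
E
```

```text
0.0 [288.35375216 582.34162767 403.81306299] [-1.42790935e-04  2.27868915e-01  9.73691478e-01 -8.01470675e-04]Traceback (most recent call last):
  File "<stdin>", line 5, in <module>
  File "h.py", line 6, in cloud
    if "eye" in im: return p@np.array(im["rotation"]).T+np.array(im["eye"])
                           ~^~~~~~~~~~~~~~~~~~~~~~~~~~~
ValueError: matmul: Input operand 1 has a mismatch in its core dimension 0, with gufunc signature (n?,k),(k,m?)->(n?,m?) (size 4 is different from 3)
```

```bash
sed -i 's/np.array(im\["rotation"\]).T/Rq(im["rotation"]).T/' h.py; cat >> h.py <<'E'
from scipy.spatial.transform import Rotation as Ro
def Rq(q): return Ro.from_quat(np.roll(q,-1)).as_matrix()
E
python3 - <<'E'
from h import *
ims=[]
for c in("top","scene"):
    im=cams.get_image(c); ims.append(im["image"]); P=cloud(im)
    print(c,im["eye"],(im["z_map"]>0).mean(),[k for k in im])
    np.savez(f"{c}.npz",P=P,img=im["image"],z=im["z_map"])
    for n in("red_hanger","blue_hanger","rail","green_band"):
        for i,d in enumerate(nets.silhouettes(n,c)[:2]):
            m=d["mask"]&(im["z_map"]>0); q=P[m]
            print(n,round(d["conf"],2),d["bbox"],m.sum(),np.median(q,0).round(),np.percentile(q,[2,98],axis=0).round().tolist())
            np.save(f"{c}_{n}_{i}.npy",d["mask"])
cv2.imwrite("pics/a.png",cv2.cvtColor(ims[0],cv2.COLOR_RGB2BGR)); cv2.imwrite("pics/b.png",cv2.cvtColor(ims[1],cv2.COLOR_RGB2BGR))
E
```

```text
top [371.13284228 -27.59398195 893.12841277] 0.9961039225260416 ['image', 'z_map', 'fx', 'fy', 'cx', 'cy', 'eye', 'rotation']
red_hanger 0.71 [353.3, 198.9, 29.9, 53.5] 656 [ 435. -270.   28.] [[399.0, -294.0, -1.0], [484.0, -256.0, 82.0]]
blue_hanger 0.86 [287.2, 183.2, 19.2, 45.1] 615 [ 479. -129.   14.] [[450.0, -157.0, -1.0], [530.0, -113.0, 82.0]]
rail 0.59 [77.3, 125.2, 135.7, 56.3] 4716 [600. 161.  46.] [[551.0, 51.0, 5.0], [642.0, 295.0, 63.0]]
green_band 0.71 [76.4, 125.3, 136.2, 57.4] 4881 [600. 163.  46.] [[550.0, 51.0, 4.0], [645.0, 296.0, 63.0]]
green_band 0.54 [125.9, 127.8, 15.8, 38.2] 301 [588. 194.  62.] [[567.0, 179.0, 58.0], [639.0, 209.0, 65.0]]
scene [ -34.74656152 -720.74704362  576.96831666] 0.9962819417317709 ['image', 'z_map', 'fx', 'fy', 'cx', 'cy', 'eye', 'rotation']
red_hanger 0.65 [284.8, 239.0, 34.6, 40.3] 736 [ 429. -281.   35.] [[393.0, -294.0, 4.0], [478.0, -262.0, 79.0]]
blue_hanger 0.7 [259.9, 203.2, 26.0, 35.1] 546 [ 475. -141.   35.] [[443.0, -155.0, 2.0], [530.0, -117.0, 79.0]]
rail 0.92 [205.0, 136.3, 69.7, 48.8] 1590 [593. 151.  43.] [[547.0, 49.0, -2.0], [646.0, 301.0, 61.0]]
rail 0.3 [220.2, 144.9, 20.0, 9.4] 51 [621. 195.  60.] [[565.0, 181.0, 55.0], [640.0, 208.0, 62.0]]
green_band 0.53 [221.1, 145.6, 18.1, 14.5] 61 [577. 195.  59.] [[565.0, 185.0, 46.0], [635.0, 209.0, 61.0]]
```

View pics/a.png

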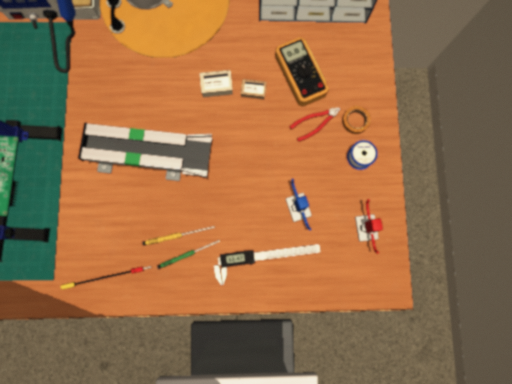

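View pics/b.png

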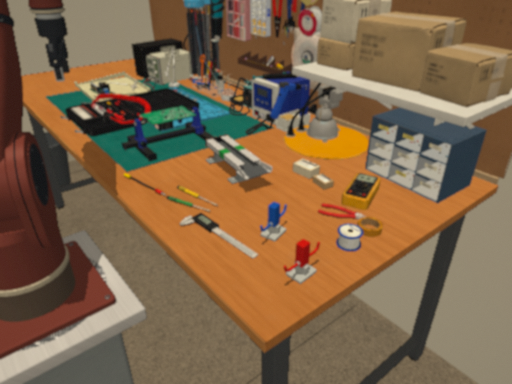

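```bash
cat > fit.py <<'E'
from h import *
def rect(q):
    (c,s,a)=cv2.minAreaRect(q[:,:2].astype(np.float32)); return np.round(c,1),np.round(s,1),round(a,1)
def axis(q):
    c=q[:,:2].mean(0); w,V=np.linalg.eigh(np.cov((q[:,:2]-c).T)); v=V[:,1]; return c.round(1),round(np.degrees(np.arctan2(v[1],v[0])),1)
E
python3 - <<'E'
from fit import *
for c in("top","scene"):
    d=np.load(c+".npz"); P=d["P"]; hsv=cv2.cvtColor(d["img"],cv2.COLOR_RGB2HSV); H,S,V=[hsv[...,i].astype(int) for i in range(3)]
    X,Y,Z=P[...,0],P[...,1],P[...,2]
    for n,cx,cy,hm in(("red",435,-275,((H<8)|(H>172))&(S>150)),("blue",480,-132,(H>100)&(H<130)&(S>120))):
        b=hm&(abs(X-cx)<80)&(abs(Y-cy)<50)&(Z>15)
        t=b&(Z>72); q=P[t]
        print(c,n,"block top",rect(q),"z",np.median(q[:,2]).round(1)); a=P[b&(Z<65)]; print("   arms",axis(P[b]),rect(P[b]))
        f=(S<70)&(V>120)&(abs(X-cx)<60)&(abs(Y-cy)<50)&(Z<14)
        print("   foot",f.sum(),rect(P[f]))
    reg=(X>530)&(X<660)&(Y>30)&(Y<320)
    lip=P[reg&(Z>56)&(Z<68)]; print(c,"lip",len(lip),axis(lip),rect(lip),np.median(lip[:,2]))
    fl=P[reg&(Z>38)&(Z<50)]; print("floor",len(fl),axis(fl),rect(fl),np.median(fl[:,2]))
    g=P[reg&(H>45)&(H<80)&(S>120)&(Z>54)]; print("green",len(g),rect(g),g.mean(0))
E
```

```text
top red block top (array([ 436.4, -274.7]), array([21.9, 19.7]), 3.9) z 79.5
   arms (array([ 436.7, -272.4]), np.float64(-173.8)) (array([ 436.2, -274.6]), array([107.1,  19.7]), 5.9)
   foot 216 (array([ 436.7, -274.4]), array([49.5, 38.3]), 7.4)
top blue block top (array([ 481.3, -133.4]), array([22.3, 16.9]), 14.9) z 79.6
   arms (array([ 480.9, -132.1]), np.float64(-163.1)) (array([ 484.5, -132.5]), array([85.7, 16.9]), 16.1)
   foot 214 (array([ 482.9, -134.3]), array([51.3, 38.3]), 15.8)
top lip 2409 (array([603.2, 197. ]), np.float64(82.5)) (array([599.9, 174.2]), array([256.7,  87. ]), 83.0) 60.850007980181886
floor 2362 (array([598.7, 147.7]), np.float64(82.1)) (array([602. , 171.3]), array([252.7,  84.9]), 81.2) 43.94900288423855
green 263 (array([602.8, 194.2]), array([25. , 72.1]), 82.2) [601.20273629 194.66113488  61.56536037]
scene red block top (array([ 435.9, -275.4]), array([23.7, 19.5]), 9.7) z 78.4
   arms (array([ 433.6, -278.3]), np.float64(-174.2)) (array([ 435.2, -272.9]), array([108.3,  24.9]), 6.6)
   foot 224 (array([ 439.7, -277.4]), array([60.3, 37.8]), 1.2)
scene blue block top (array([ 480.4, -137.1]), array([21.1, 17.6]), 12.1) z 77.9
   arms (array([ 477.9, -140.5]), np.float64(-173.4)) (array([ 484.1, -136.3]), array([61.2, 17.6]), 13.2)
   foot 174 (array([ 488.8, -132.3]), array([67.8, 39.4]), 18.3)
scene lip 518 (array([601.2, 192.3]), np.float64(82.7)) (array([602.3, 174.9]), array([259.3,  84.8]), 81.0) 59.03893362032949
floor 735 (array([598. , 140.5]), np.float64(82.7)) (array([603.4, 172.7]), array([259.4,  87.6]), 81.1) 42.3964936341697
green 41 (array([601.7, 197.7]), array([19.7, 72.9]), 88.1) [594.13295644 197.27438525  59.35142765]
```

```bash
python3 -m inch '{"rows":[{"dx":1,"dy":-1.7,"dz":0,"roll":6.4},{"dx":2,"dy":-3.4,"dz":0,"roll":12.9},{"dx":3,"dy":-5.1,"dz":0,"roll":19.4},{"dx":4,"dy":-6.8,"dz":0,"roll":25.8},{"dx":5,"dy":-8.5,"dz":0,"roll":32.3}]}' 1
python3 -m inch '{"rows":[{"dx":0.8,"dy":-1.9,"dz":0,"roll":0},{"dx":1.5,"dy":-3.8,"dz":0,"roll":0},{"dx":1.7,"dy":-5.8,"dz":0,"roll":0},{"dx":1.9,"dy":-7.8,"dz":0,"roll":0},{"dx":2,"dy":-9.8,"dz":0,"roll":0}]}'
python3 -m inch '{"rows":[{"dx":-0.4,"dy":-2,"dz":0,"roll":0},{"dx":-0.8,"dy":-4,"dz":0,"roll":0},{"dx":-1.2,"dy":-6,"dz":0,"roll":0},{"dx":-1.6,"dy":-8,"dz":-0.3,"roll":0},{"dx":-2,"dy":-9.8,"dz":-0.6,"roll":0}]}'
```

```text
time: 1.18
ee_pos: [439.2, 325.6, 405.1]
eef_rot: [0.0, -0.054, 0.999, 0.0]
contact_force: [1.0, 0.4, 0.3]
gripper_width: 0.997
finger_force: 0.0
time: 1.8
ee_pos: [498.4, 31.4, 405.0]
eef_rot: [0.0, -0.052, 0.999, 0.0]
contact_force: [1.4, 0.1, -0.3]
gripper_width: 0.998
finger_force: 0.0
time: 2.42
ee_pos: [437.5, -262.7, 387.0]
eef_rot: [0.001, -0.052, 0.999, -0.0]
contact_force: [1.1, 0.2, -0.0]
gripper_width: 0.997
finger_force: 0.0
```

```bash
cat >> fit.py <<'E'
def wrist(name=None):
    s=r.state(); im=cams.get_image("wrist"); T=np.array(im["T_tool_cam"])
    P=cloud(im)@T[:3,:3].T+T[:3,3]; P=P@Rq(s["eef_rot"]).T+np.array(s["ee_pos"])
    if name: cv2.imwrite(f"pics/{name}.png",cv2.cvtColor(im["image"],cv2.COLOR_RGB2BGR))
    hsv=cv2.cvtColor(im["image"],cv2.COLOR_RGB2HSV).astype(int)
    return s,P,hsv[...,0],hsv[...,1],hsv[...,2],im["z_map"]>0
E
python3 - <<'E'
from fit import *
s,P,H,S,V,ok=wrist("c"); print(s["ee_pos"])
X,Y,Z=np.moveaxis(P,-1,0)
b=ok&((H<8)|(H>172))&(S>130)&(Z>15)&(Z<100)&(abs(X-436)<80)&(abs(Y+275)<50)
t=b&(Z>74); print(rect(P[t]),np.median(Z[t]),"arms",axis(P[b&(Z<60)]),rect(P[b]))
f=ok&(S<70)&(V>110)&(abs(X-436)<50)&(abs(Y+275)<50)&(Z<14)&(Z>3); print(f.sum(),rect(P[f]),np.median(Z[f]))
E
```

```text
[ 437.54786197 -262.66992498  387.01809592]
(array([ 437.1, -273.1]), array([23.3, 19.6]), 5.9) 81.46059819193124 arms (array([ 433.2, -273.2]), np.float64(-173.8)) (array([ 437.6, -273. ]), array([108.8,  19.6]), 5.5)
688 (array([ 437.3, -273.4]), array([50.5, 38.9]), 6.1) 9.610161281166057
```

View pics/c.png

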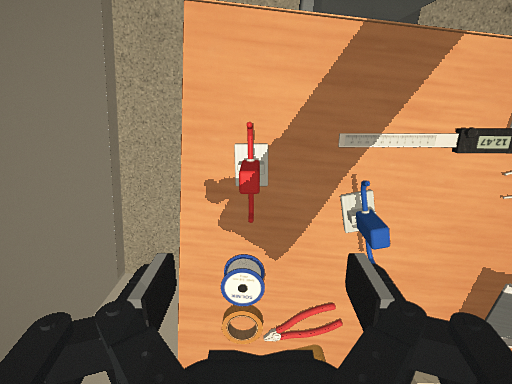

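```bash
python3 -m inch '{"rows":[{"dx":-0.04,"dy":-0.44,"dz":-1.5,"roll":0},{"dx":-0.04,"dy":-0.44,"dz":-3.2,"roll":0},{"dx":-0.04,"dy":-0.44,"dz":-4.8,"roll":0},{"dx":-0.04,"dy":-0.44,"dz":-5.66,"roll":0},{"dx":-0.04,"dy":-0.44,"dz":-5.66,"roll":0}]}'
python3 -m inch '{"rows":[{"dz":0},{"dz":0}]}'
```

```text
time: 3.1
ee_pos: [436.6, -273.3, 215.5]
eef_rot: [-0.002, -0.052, 0.999, 0.0]
contact_force: [0.6, -0.2, -0.2]
gripper_width: 1.002
finger_force: 0.0validation failed for argument at $.ro...
```

```bash
python3 -m inch '{"rows":[{"dx":0,"dy":0,"dz":0,"roll":0},{"dx":0,"dy":0,"dz":0,"roll":0},{"dx":0,"dy":0,"dz":0,"roll":0},{"dx":0,"dy":0,"dz":0,"roll":0},{"dx":0,"dy":0,"dz":0,"roll":0}]}' 0
```

```text
time: 3.72
ee_pos: [437.6, -273.9, 217.6]
eef_rot: [0.001, -0.052, 0.999, -0.0]
contact_force: [-0.6, 0.2, 6.7]
gripper_width: 0.224
finger_force: 59.2
```

```bash
python3 -m inch '{"rows":[{"dx":0,"dy":0,"dz":1.5,"roll":0},{"dx":0,"dy":0,"dz":3.2,"roll":0},{"dx":0.2,"dy":0.5,"dz":4.8,"roll":0},{"dx":0.9,"dy":2.2,"dz":5.0,"roll":-3},{"dx":1.6,"dy":4.0,"dz":5.0,"roll":-6}]}'
python3 -m inch '{"rows":[{"dx":0.7,"dy":1.7,"dz":0,"roll":-2},{"dx":1.4,"dy":3.4,"dz":0,"roll":-4},{"dx":2.1,"dy":5.1,"dz":0,"roll":-6},{"dx":2.9,"dy":6.6,"dz":0,"roll":-7.6},{"dx":3.4,"dy":7.6,"dz":0,"roll":-7.6}]}'
python3 -m inch '{"rows":[{"dx":0,"dy":0,"dz":0,"roll":0},{"dx":0,"dy":0,"dz":0,"roll":0}]}'
python3 - <<'E'
from fit import *
s,P,H,S,V,ok=wrist("d"); print(s["ee_pos"],s["finger_force"])
np.savez("w.npz",P=P,H=H,S=S,V=V,ok=ok,img=cv2.imread("pics/d.png"))
X,Y,Z=np.moveaxis(P,-1,0); reg=ok&(X>530)&(X<670)&(Y>0)&(Y<330)
for lo,hi in((56,70),(38,52)):
    q=P[reg&(Z>lo)&(Z<hi)]; print(len(q),axis(q),rect(q),np.median(q[:,2]))
g=P[reg&(H>45)&(H<80)&(S>120)&(Z>54)]; print("green",len(g),rect(g) if len(g) else 0)
b=ok&((H<8)|(H>172))&(S>130)&(Z>90)&(Z<300)&(abs(X-587)<80)&(abs(Y-74)<50); print("held",b.sum(),axis(P[b]),P[b].min(0),P[b].max(0))
E
```

```text
time: 4.35
ee_pos: [485.6, -152.9, 368.1]
eef_rot: [0.001, 0.002, 1.0, 0.0]
contact_force: [1.2, 0.4, -1.4]
gripper_width: 0.226
finger_force: 59.4
time: 4.97
ee_pos: [587.7, 77.1, 366.4]
eef_rot: [-0.0, 0.066, 0.998, 0.0]
contact_force: [0.9, -0.4, -0.7]
gripper_width: 0.228
finger_force: 59.3
time: 5.22
ee_pos: [587.0, 73.4, 366.6]
eef_rot: [-0.0, 0.067, 0.998, -0.0]
contact_force: [-0.9, -0.4, -1.6]
gripper_width: 0.229
finger_force: 59.3
[587.00447902  73.43950304 366.59433461] 59.30835664272308
10185 (array([602. , 203.4]), np.float64(80.3)) (array([600.5, 176.9]), array([258. ,  77.8]), 81.2) 62.72565319365833
7546 (array([599.1, 173.3]), np.float64(77.6)) (array([592.1, 176. ]), array([253.7,  61.2]), 81.2) 45.753770240373
green 1430 (array([604.7, 195.7]), array([30.3, 73.6]), 83.2)
held 4802 (array([579.2,  75.2]), np.float64(172.5)) [532.36600114  63.29370044 179.09177165] [639.80860503  85.21131802 232.45226282]
```

View pics/d.png

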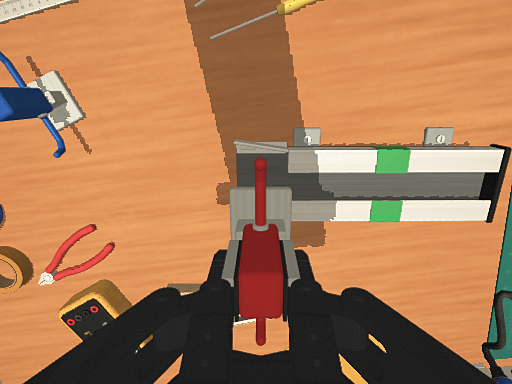

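```bash
cat > rail.py <<'E'
from fit import *
d=np.load("w.npz"); Pw=d["P"][d["ok"]]; t=np.load("top.npz"); Pt=t["P"][t["z"]>0]
for n,P,img in(("wrist",Pw,d["img"][d["ok"]]),("top",Pt,t["img"][t["z"]>0][:,::-1])):
    hsv=cv2.cvtColor(img[None],cv2.COLOR_BGR2HSV)[0].astype(int)
    for yaw in(-7,-7.6,-8.2):
        a=np.radians(yaw); ex=np.array([np.cos(a),np.sin(a)]); ey=np.array([-ex[1],ex[0]])
        q=(P[:,:2]-[590.8,98.7])@np.c_[ex,ey]; z=P[:,2]
        lip=(z>57)&(z<68); out=[]
        for y0 in range(20,190,20):
            x=q[lip&(abs(q[:,1]-y0-8)<8)&(abs(q[:,0])<50),0]
            out.append([np.percentile(x,1),x[x<0].max() if (x<0).any() else 0,x[x>0].min() if (x>0).any() else 0,np.percentile(x,99)])
        out=np.array(out); print(n,yaw,"edges",out.mean(0).round(1),"mid slopes",(np.polyfit(range(len(out)),out,1)[0]*2.86).round(2))
    m=lip&(abs(q[:,0])<27)&(abs(q[:,0])>17)&(q[:,1]<215); print(" lip y",np.percentile(q[m,1],[.2,1,99,99.8]).round(1))
    a=(abs(z-44)<7)&(abs(q[:,0])<10)&(q[:,1]<215); print(" floor y",np.percentile(q[a,1],[.2,1,99,99.8]).round(1))
    g=lip&(hsv[:,0]>45)&(hsv[:,0]<80)&(hsv[:,1]>120)&(abs(q[:,0])<40); print(" green y",np.percentile(q[g,1],[1,50,99]).round(1),"x",np.percentile(q[g,0],[1,50,99]).round(1))
E
python3 rail.py
```

```text
wrist -7 edges [-33.7 -11.8  16.2  37.6] mid slopes [0.52 0.33 0.52 0.63]
wrist -7.6 edges [-34.9 -12.9  15.1  36.5] mid slopes [-0.07 -0.24 -0.07  0.02]
wrist -8.2 edges [-36.  -14.1  13.9  35.3] mid slopes [-0.67 -0.84 -0.66 -0.58]
 lip y [  0.9   3.8 203.6 205.7]
 floor y [-48.7 -46.6 200.9 201.5]
 green y [ 83.5  97.9 112.4] x [-36.5 -16.2  36.1]
top -7 edges [-34.7 -12.5  15.2  36.9] mid slopes [0.78 0.48 0.6  0.47]
top -7.6 edges [-35.8 -13.7  14.1  35.7] mid slopes [ 0.17 -0.16 -0.02 -0.24]
top -8.2 edges [-36.9 -14.8  12.9  34.5] mid slopes [-0.45 -0.8  -0.66 -0.84]
 lip y [ -2.    0.  200.5 203.3]
 floor y [-51.6 -49.7 198.1 198.9]
 green y [ 84.4  96.5 108.4] x [-37.6 -16.9  34.1]
```

```bash
python3 -m inch '{"rows":[{"dx":0.04,"dy":0.02,"dz":-1,"roll":0},{"dx":0.04,"dy":0.02,"dz":-2.2,"roll":0},{"dx":0.04,"dy":0.02,"dz":-3,"roll":0},{"dx":0.04,"dy":0.02,"dz":-3.42,"roll":0},{"dx":0.04,"dy":0.02,"dz":-3.42,"roll":0}]}'
python3 -m inch '{"rows":[{"dx":0.04,"dy":0.3,"dz":0,"roll":0},{"dx":0.11,"dy":0.8,"dz":0,"roll":0},{"dx":0.17,"dy":1.3,"dz":0,"roll":0},{"dx":0.24,"dy":1.8,"dz":0,"roll":0},{"dx":0.24,"dy":1.8,"dz":0,"roll":0}]}'
```

```text
time: 5.9
ee_pos: [588.2, 74.1, 264.1]
eef_rot: [-0.0, 0.067, 0.998, -0.0]
contact_force: [0.5, -0.5, -1.2]
gripper_width: 0.221
finger_force: 59.3
time: 6.52
ee_pos: [595.6, 131.1, 264.2]
eef_rot: [-0.0, 0.065, 0.998, 0.0]
contact_force: [0.1, -0.3, -1.7]
gripper_width: 0.221
finger_force: 59.3
```

```bash
python3 -m inch '{"rows":[{"dx":0.07,"dy":0.5,"dz":0,"roll":0},{"dx":0.16,"dy":1.2,"dz":0,"roll":0},{"dx":0.25,"dy":1.85,"dz":0,"roll":0},{"dx":0.3,"dy":2.24,"dz":0,"roll":0},{"dx":0.3,"dy":2.24,"dz":-0.08,"roll":0}]}'
python3 -m inch '{"rows":[{"dx":0,"dy":0,"dz":0,"roll":0},{"dx":0,"dy":0,"dz":0,"roll":0}]}'
python3 - <<'E'
from fit import *
s,P,H,S,V,ok=wrist("e"); X,Y,Z=np.moveaxis(P,-1,0)
a=np.radians(-7.6); q=(P[...,:2]-[591.6,98.8])@np.array([[np.cos(a),-np.sin(a)],[np.sin(a),np.cos(a)]])
print(s["ee_pos"],"tcp in rail",(np.array(s["ee_pos"])[:2]-[591.6,98.8])@np.array([[np.cos(a),-np.sin(a)],[np.sin(a),np.cos(a)]]))
g=ok&(H>45)&(H<80)&(S>120)&(Z>56)&(Z<68)&(abs(q[...,0])<40); print("green y",np.percentile(q[g][:,1],[1,50,99]))
b=ok&((H<8)|(H>172))&(S>130)&(Z>70)&(abs(q[...,0])<70); print("red",np.percentile(q[b],[1,50,99],axis=0),Z[b].max())
E
```

```text
time: 7.15
ee_pos: [604.6, 197.5, 261.7]
eef_rot: [0.0, 0.066, 0.998, 0.0]
contact_force: [1.1, 0.1, -0.9]
gripper_width: 0.225
finger_force: 59.2
time: 7.4
ee_pos: [604.7, 195.0, 261.8]
eef_rot: [-0.0, 0.067, 0.998, -0.0]
contact_force: [0.3, -0.7, -0.7]
gripper_width: 0.227
finger_force: 59.2
[604.71540773 195.02391973 261.83194785] tcp in rail [ 0.27396768 97.11324106]
green y [ 83.69395114 101.32003764 112.6595573 ]
red [[-52.8491467   88.41643319]
 [-11.14805837  97.78559879]
 [ 50.62878608 107.3717031 ]] 175.7415581358474
```

View pics/e.png

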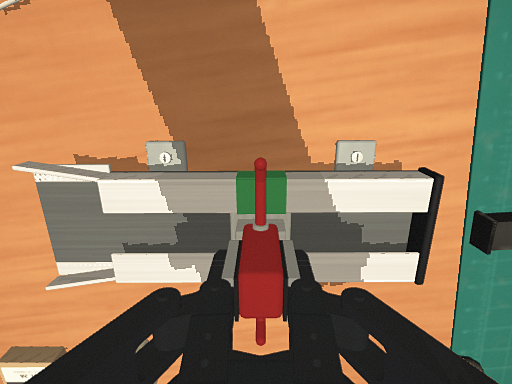

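```bash
python3 -m inch '{"rows":[{"dx":0,"dy":0,"dz":-0.01,"roll":0},{"dx":0,"dy":0,"dz":0,"roll":0},{"dx":0,"dy":0,"dz":0,"roll":0},{"dx":0,"dy":0,"dz":0,"roll":0},{"dx":0,"dy":0,"dz":0,"roll":0}]}' 1
python3 -m inch '{"rows":[{"dx":0,"dy":0,"dz":0.5,"roll":0},{"dx":0,"dy":0,"dz":1.5,"roll":0},{"dx":0,"dy":0,"dz":3,"roll":0},{"dx":0,"dy":0,"dz":4.5,"roll":0},{"dx":0,"dy":0,"dz":4.5,"roll":0}]}'
python3 -m inch '{"rows":[{"dx":0,"dy":0,"dz":0,"roll":0},{"dx":0,"dy":0,"dz":0,"roll":0}]}'
python3 - <<'E'
from fit import *
s,P,H,S,V,ok=wrist("f"); X,Y,Z=np.moveaxis(P,-1,0)
a=np.radians(-7.6); q=(P[...,:2]-[591.6,98.8])@np.array([[np.cos(a),-np.sin(a)],[np.sin(a),np.cos(a)]])
g=ok&(H>45)&(H<80)&(S>120)&(Z>56)&(Z<68)&(abs(q[...,0])<40); print("green y",np.percentile(q[g][:,1],[1,50,99]))
b=ok&((H<8)|(H>172))&(S>130)&(Z>118)&(Z<135)&(abs(q[...,0])<70); print("top",rect(q[b]),np.median(Z[b]))
E
```

```text
time: 8.07
ee_pos: [604.7, 196.1, 261.9]
eef_rot: [-0.0, 0.067, 0.998, 0.0]
contact_force: [-1.0, 0.6, 1.0]
gripper_width: 1.0
finger_force: 0.0
time: 8.7
ee_pos: [605.6, 195.8, 402.3]
eef_rot: [0.003, 0.067, 0.998, 0.002]
contact_force: [0.2, -0.6, -0.4]
gripper_width: 1.003
finger_force: 0.0
time: 8.95
ee_pos: [604.3, 196.1, 395.8]
eef_rot: [-0.001, 0.067, 0.998, -0.0]
contact_force: [0.4, 0.6, -0.1]
gripper_width: 1.0
finger_force: 0.0
green y [ 83.7597317  101.2672313  112.53430942]
top (array([-1. , 97.5]), array([23. , 18.9]), 0.2) 125.50073137223887
```

View pics/f.png

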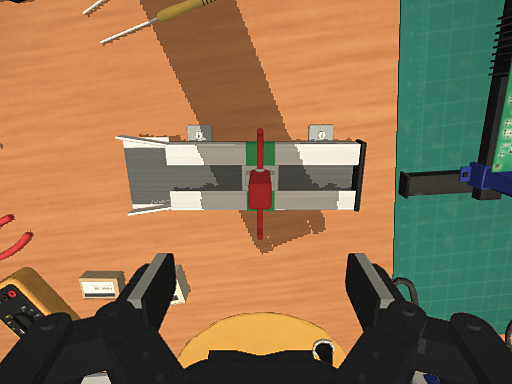

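The hanger stands upright in the slot at (260,185). It is centred on the green band, and its top is at the right height.

```bash
python3 -c "
from rig import r
print(r.finish_job())"
```

```text
the job is handed in; nothing more can be done
None
```

The red hanger stands released in the rail, within about 1 mm of the green band's middle by the last wrist-camera measurement. The blue hanger was not touched, and the job was handed in at about 9 s; no verdict was returned.

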